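# Pull the bypass plug and close the motor's control box

### The job

The pendant motor has been tested with its control box open: pull the bypass plug up out of its socket in the box and leave it in the wooden parts tray, then put the box's cover back, down over both pins so that it lies flush on the rim all round. Set both parts down rather than dropping them, and leave the other things on the bench where they are.

Things in the scene. Friction and masses are not known exactly. Their poses are not given: they have to be found in the camera images.
- box: Control box of the pendant motor: open-topped grey steel box screwed to the bench, 150 (x) x 90 (y) x 50 mm high, walls 4 mm, black knob and switch on its -x face, a pin at each end and a black socket with the plug in the middle. Origin: centre of its underside, z up. The cover fits it either way round.
- box_seat (a point): Centre of the box's rim plane, 50 mm above the box's origin, axes as the box's: the cover's origin lies here when it is seated.
- box_pin0 (a point): Foot, at rim height, of the steel pin at the box's x = +62 mm, y = 0; pin 6 mm in diameter, 13 mm high above the rim, its upper 5 mm tapering to 2 mm.
- box_pin1 (a point): The same for the like pin at the box's x = -62 mm, y = 0.
- plug: Bypass plug, 78 mm tall, 70 g: grey shank 30 (x) x 20 (y) x 44 mm with a 3 mm ridge on each y side, under a black grip 44 (x) x 18 (y) mm from 44 to 78 mm up. Origin: centre of the foot's underside, z up the plug. It starts upright in the box's socket, axes as the box's, origin 10 mm above the box's, so its grip stands 4 to 38 mm above the rim.
- plug_mid (a point): Middle of the plug, 39 mm above its foot. Two spring jaws in the socket catch the plug's ridges: some 8 to 15 N straight up frees it within the first 8 mm; its foot is clear of the rim after 40 mm.
- cover: The box's loose cover: grey plate 150 (x) x 90 (y) x 4 mm, 160 g, with two through holes of 10 mm diameter at x = +62 and -62 mm, y = 0, and a black bar grip on its upper face, centred, 60 (x) x 16 (y) mm, from 4 to 34 mm above the underside. Origin: centre of the underside; z up. It starts flat on the bench. It fits the box either way round (turned by half a turn).
- tray: Open wooden parts tray fixed to the bench, 160 (x) x 130 (y) x 25 mm outside, walls and floor 5 mm. Origin: centre of its underside.
- bench_block: Bystander: polished steel bench block, 65 x 65 x 20 mm; origin at the centre of its underside; not to be disturbed.
- jar: Bystander: small glass jar with a steel lid, 48 mm across, 55 mm high; origin at the centre of its underside; not to be disturbed.
- sheet: Bystander: plain blank of aluminium sheet, 110 x 70 x 4 mm, without grip or holes, lying flat; origin at the centre of its underside; not to be disturbed.
- ring_clamp: Bystander: wooden ring clamp with a brass band, 119 x 26 x 22 mm; origin at the centre of its underside; not to be disturbed.
- hammer: Bystander: small hammer with wooden handle, lying down; not to be disturbed.
- brush: Bystander: bench brush, lying down; not to be disturbed.
- screwdriver: Bystander: screwdriver, lying down; not to be disturbed.
Not all that is in view belongs to the job. There is more than one size of the tray; the one meant has the size given above. Leave any pink look-alike of the cover alone.

How it is judged:
By the outcome, as a careful person would: the job done as asked, in the order asked, and still so for the second after the job is handed in, with the robot touching nothing.
It also fails if it takes over 54 s, if anything falls off the work surface, if the arm or the gripper's body presses on something with over 40 N, if the wrist force passes 120 N, or if a joint passes its speed limit or range.

### The arm

A 6-joint arm with a two-finger parallel gripper is mounted at the origin on the work surface. World frame = base frame: x ahead of the robot, y to its left, z up, the work surface at z = 0. Lengths are in mm, angles in rad, forces in N, time in s.
With the tool pointing down it reaches from about 275 to 750 mm from the base axis. Payload 10.2 kg.
Tool frame: the origin (TCP) lies between the finger pads; the fingertips stand 8 mm ahead of it and the grasp point (between the pads) lies 11 mm behind it; z points along the fingers, y is the line along which they close (so a half turn about z gives the same grasp; the last joint's range is limited). The gripper opens to 85 mm and grips with 20 to 120 N. Pads are 22 mm wide; open, the fingers measure 114 mm over their backs; the gripper's body (76 mm by 85 mm) begins 54 mm behind the grasp point. The pads swing forward as they close: fully open they stand 13 mm farther back than shut.
Start: joints at [-1.363, 0.313, 1.498, -0, 1.331, -0.223], TCP at [219.227, -477.044, 239.294] pointing down, gripper open.
Joint ranges: [-2.94, 2.94], [-0.97, 2.17], [0.19, 2.56], [-1.23, 4.37], [0.02, 3.11], [-2.88, 2.88]. Speed limits (rad/s): [2.39, 2.39, 3.01, 3.14, 3.14, 3.14].

### API

Orientations are given as a unit quaternion [w, x, y, z].
In Python, from rig import * gives the robot as it stands.
- The arm moves only by the shell command python3 -m handwheel 'ROWS' [FORCE]. ROWS is JSON, a list that holds one entry, the list of rows, each a list of 7 numbers: the shift along the world's x, y, z in mm, then the turn, a rotation vector about the world's x, y, z in degrees, then the opening, from -1 (shut) to 1 (fully open). A call has 1 to 8 rows; each row shifts and turns the commanded pose from where the row before left it; what a row does not reach is not made up. A row lasts 1/8 s, in which the tool goes at most 62.5 mm and 10.7 degrees, less where a joint would pass 70% of its speed; a pose out of reach is approached as far as the arm can. A call is refused whole if a number of a shift passes 62.5 or a number of a turn 10.7, either way. A call with a gripper value outside its range is refused whole. The fingers move at their own pace and stop on an object; FORCE is the grip in N (left out, the last holds). Time passes only in rows, so rows that do not move let the fingers close. It gives the time, the measured TCP pose, the force, the opening and the grip force at its end, in the units of the state.
- sense(): the state, without advancing time (a new reading comes with each control period).
- capture(name): name is "scene" or "side" or "wrist"; returns a dict with "image" (384x512x3 uint8, red, green, blue), "fx", "fy", "cx", "cy" (pixels), "rvec" (rotation vector, rad) and "tvec" (3), from world to camera coordinates, as OpenCV has them; the wrist camera has in their place "hand_eye" (4x4, takes a point from camera to tool coordinates, whose origin is the TCP and whose axes are the flange's). Camera axes: x right, y down, z forward; pixel columns grow to the right and rows downward; lengths in mm; the calibration is good to about 2 mm. A picture is of the moment at which its call begins: read the wrist's pose just before it. There is no depth.
- finish_job(): hands the job in; it is judged then, once.
The state is a dict: "time_s": time; "joints": joint angles; "dq": joint speeds; "tau": joint torques, N m; "eef_pos": TCP position; "ee_rot": TCP orientation; "force": force on the tool from outside, world axes, zero at the start; "wrist_torque": the same for the moment, N m; "grip_width": opening from 0.0 (shut) to 1.0 (fully open); "grip_force": force on a finger pad.
Only numpy, scipy, OpenCV 4.12 (cv2) and the standard library are available. Lean on these libraries where they do the work, as an engineer would, in place of code of your own. Each camera call takes 0.05 s, during which the arm holds its last target. There are 200 camera calls.

## Working session

There is one attempt and no reset: what is moved stays moved. The work goes in short steps, Python scripts to look and compute and a shell command to move; the robot and the scene stay as the last step left them, time stands still between calls to the robot, and variables do not carry over. Pictures are saved under pics/ and viewed, at most 10 in all, crops included, and the job is handed in when it is done.

```bash
ls; mkdir -p pics
python3 - <<'E'
from rig import *
import cv2,pickle
s=sense();print(s['time_s'],s['eef_pos'],s['ee_rot'],s['grip_width'])
d={}
for n in('scene','side','wrist'):
    c=capture(n);d[n]=c;print(n,c['fx'],c['cx'],c['cy'],c.get('tvec'),c.get('hand_eye'))
pickle.dump((s,d),open('c0.pkl','wb'))
for n in('scene','side'): cv2.imwrite(f'pics/{n}0.png',cv2.resize(d[n]['image'][:,:,::-1],(800,600),interpolation=cv2.INTER_CUBIC))
E
```

```text
pics
0.0 [ 219.19213162 -476.79344353  238.74276049] [-6.46171753e-04  9.76886907e-01  2.13755825e-01  1.89438364e-05] 1.002148036153235
scene 414.0832105415584 256.207919430093 197.39114647864005 [ 316.43017977 -245.46890057 1634.11499878] None
side 462.5307617300959 254.52163171743138 196.56426289845444 [ 497.07678877  129.51039043 1338.0177011 ] None
wrist 289.612223658058 252.52266239385207 188.15947322509663 None [[ 5.13851886e-04 -9.52750329e-01 -3.03754090e-01  7.84085581e+01]
 [ 9.99999834e-01  5.68759635e-04 -9.22921852e-05  1.07643580e+00]
 [ 2.60694475e-04 -3.03753993e-01  9.52750463e-01 -1.34027608e+02]
 [ 0.00000000e+00  0.00000000e+00  0.00000000e+00  1.00000000e+00]]
```

View pics/scene0.png

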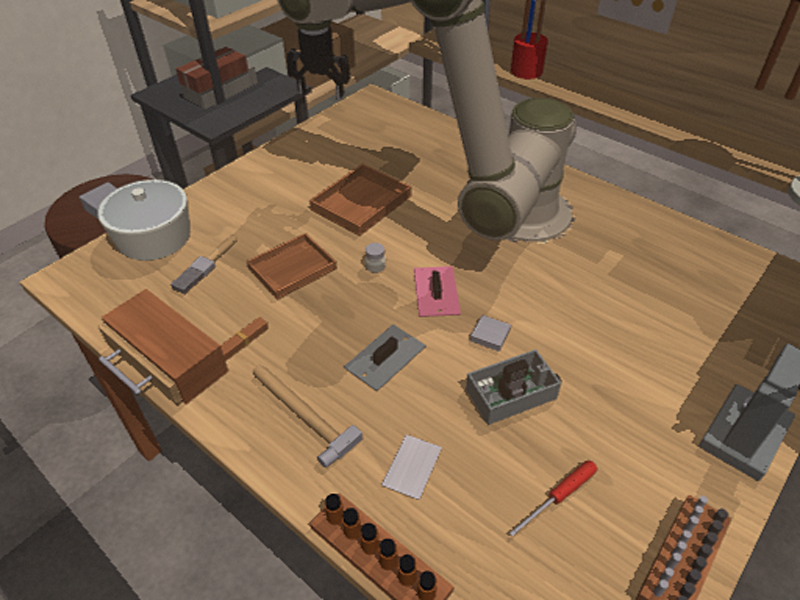

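View pics/side0.png

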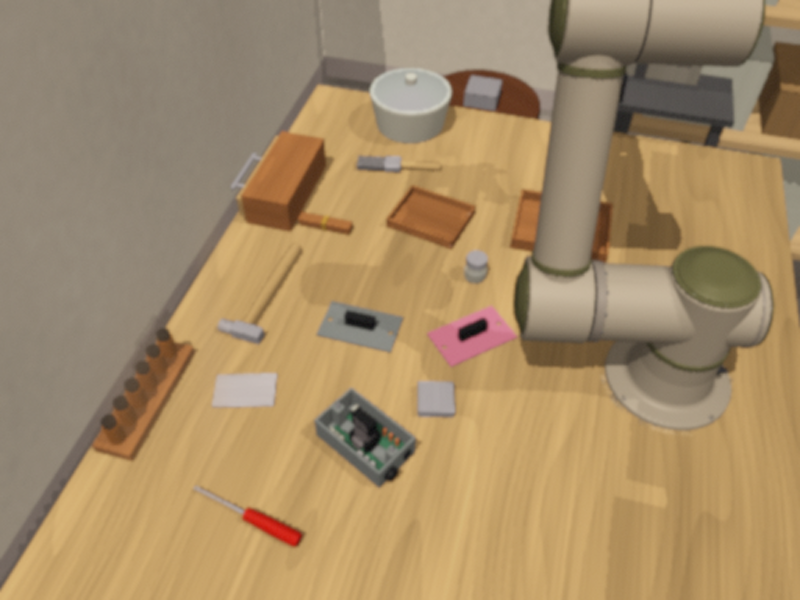

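Run:
```python
import pickle,cv2,numpy as np
s,d=pickle.load(open('c0.pkl','rb'))
def t(n,x,y):return cv2.resize(d[n]['image'][y:y+60,x:x+80,::-1],(400,300),interpolation=cv2.INTER_CUBIC)
im=np.vstack([np.hstack([t('scene',206,198),t('scene',288,216)]),np.hstack([t('side',190,180),t('side',194,250)])])
cv2.imwrite('pics/crop.png',im)
```

```text
(no output)
```

View pics/crop.png

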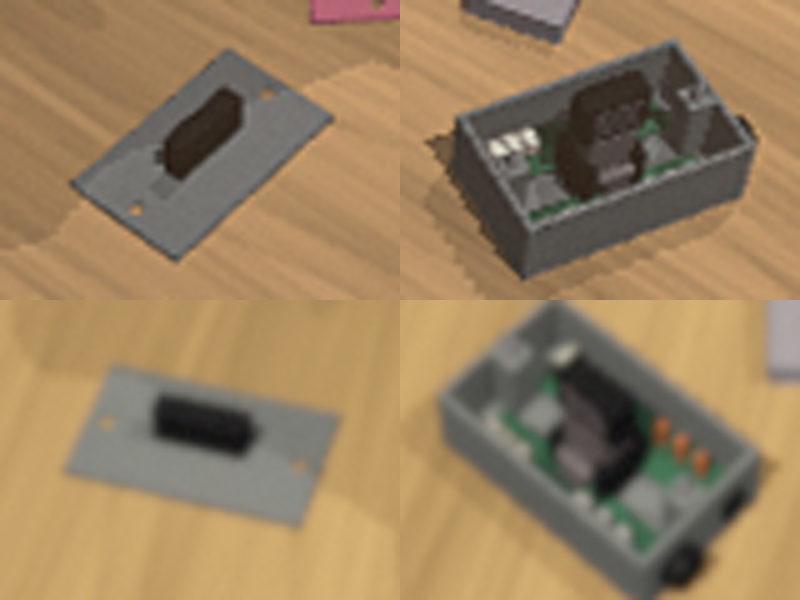

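```bash
cat > h.py <<'E'
import pickle,cv2,numpy as np
from scipy.optimize import least_squares
def K(c):return np.array([[c['fx'],0,c['cx']],[0,c['fy'],c['cy']],[0,0,1.]])
def proj(c,P):
    return cv2.projectPoints(np.array(P,float).reshape(-1,1,3),c['rvec'],c['tvec'],K(c),None)[0].reshape(-1,2)
def back(c,uv,z):
    R=cv2.Rodrigues(np.array(c['rvec'],float))[0];t=np.array(c['tvec']).ravel()
    C=-R.T@t;out=[]
    for u in uv:
        r=R.T@np.linalg.inv(K(c))@[u[0],u[1],1];out.append(C+r*(z-C[2])/r[2])
    return np.array(out)
def fit(obs,L,x0):
    # obs: list of (cam,uv list,local pts)
    def f(p):
        r=[]
        for c,uv,l in obs:
            l=np.array(l,float);a=p[2];R=np.array([[np.cos(a),-np.sin(a)],[np.sin(a),np.cos(a)]])
            w=np.c_[l[:,:2]@R.T+p[:2],l[:,2]]
            r.append(proj(c,w)-uv)
        return np.vstack(r).ravel()
    return least_squares(f,x0,x_scale=[1,1,.01]),f
E
python3 - <<'E'
from h import *
s,d=pickle.load(open('c0.pkl','rb'));S,D=d['scene'],d['side']
tl=lambda l,x,y:np.array(l)/5.+[x-.4,y-.4]
v=lambda l:(np.array(l)+.5)/1.5625-.5
cs=tl([(228,48),(333,118),(177,261),(72,184),(268,94),(136,210)],206,198)
cd=tl([(112,66),(341,115),(299,226),(66,171),(107,122),(299,165)],190,180)
bs=tl([(60,118),(276,40),(352,148),(127,224)],288,216)
bd=np.vstack([v([(350,392)]),tl([(40,95),(355,155)],194,250),v([(381,472)])])
ta=v([(248,262),(305,236),(337,265),(279,297)]);tad=v([(416,188),(475,209),(445,244),(388,219)])
tb=v([(310,197),(363,166),(411,188),(361,231)]);tbd=v([(523,192),(610,203),(608,258),(513,245)])
for n,c,uv,z in [('cover',S,cs,4),('cover',D,cd,4),('box',S,bs,50),('box',D,bd,50),('ta',S,ta,25),('ta',D,tad,25),('tb',S,tb,25),('tb',D,tbd,25)]:
    p=back(c,uv,z)[:,:2];print(n,p.round(0).tolist(),'ctr',p[:4].mean(0).round(1),'edges',np.linalg.norm(p[:4]-np.roll(p[:4],-1,0),axis=1).round())
E
```

```text
cover [[509.0, -7.0], [511.0, 84.0], [660.0, 82.0], [658.0, -7.0], [522.0, 39.0], [647.0, 37.0]] ctr [584.2  38. ] edges [ 91. 148.  89. 149.]
cover [[656.0, -7.0], [507.0, -7.0], [509.0, 83.0], [655.0, 81.0], [644.0, 38.0], [521.0, 38.0]] ctr [581.7  37.6] edges [149.  90. 147.  87.]
box [[544.0, 212.0], [412.0, 278.0], [453.0, 355.0], [581.0, 285.0]] ctr [497.6 282.6] edges [148.  88. 146.  82.]
box [[542.0, 220.0], [580.0, 290.0], [412.0, 280.0], [447.0, 353.0]] ctr [495.1 285.5] edges [ 80. 169.  81. 163.]
ta [[590.0, -370.0], [443.0, -337.0], [467.0, -208.0], [621.0, -234.0]] ctr [ 530.4 -287.1] edges [151. 131. 155. 140.]
ta [[575.0, -368.0], [431.0, -334.0], [470.0, -208.0], [607.0, -250.0]] ctr [ 520.6 -290.1] edges [148. 132. 144. 122.]
tb [[329.0, -436.0], [142.0, -425.0], [136.0, -264.0], [345.0, -247.0]] ctr [ 237.9 -343.2] edges [187. 161. 209. 190.]
tb [[337.0, -420.0], [143.0, -436.0], [133.0, -259.0], [331.0, -244.0]] ctr [ 236.1 -339.8] edges [194. 177. 198. 177.]
```

```bash
python3 -m handwheel '[[[17.3,47.5,0,0,0,8,1],[17.3,47.5,0,0,0,8,1],[17.3,47.5,0,0,0,8,1],[17.3,47.5,0,0,0,8,1],[17.3,47.5,0,0,0,8,1],[17.3,47.5,0,0,0,8,1],[17.3,47.5,0,0,0,8,1],[17.3,47.5,0,0,0,8,1]]]' 60; python3 -m handwheel '[[[17.3,47.5,0,0,0,8,1],[17.3,47.5,0,0,0,8,1],[17.3,47.5,0,0,0,8,1],[17.3,47.5,0,0,0,8,1],[17.3,47.5,0,0,0,8,1],[17.3,47.5,0,0,0,8,1],[17.3,47.5,0,0,0,8,1],[17.3,47.5,0,0,0,8,1]]]'
python3 - <<'E'
from rig import *
import time
import cv2,pickle
s=sense();print(s['joints'],s['eef_pos'],s['ee_rot'],s['dq'].round(2) if hasattr(s['dq'],'round') else s['dq'],s['force'])
c=capture('wrist');pickle.dump((s,c),open('w1.pkl','wb'))
cv2.imwrite('pics/w1.png',cv2.resize(c['image'][:,:,::-1],(800,600),interpolation=cv2.INTER_CUBIC))
E
```

```text
time_s: 1.15
eef_pos: [357.8, -95.4, 239.3]
ee_rot: [0.0, 0.714, 0.7, 0.0]
force: [1.0, -0.9, 0.1]
grip_width: 1.003
grip_force: 0.0
time_s: 2.15
eef_pos: [496.3, 284.6, 239.0]
ee_rot: [-0.0, 0.234, 0.972, -0.0]
force: [0.5, -1.2, -0.1]
grip_width: 0.998
grip_force: 0.0
[ 3.16066188e-01  4.17851447e-01  1.35005874e+00 -1.13949805e-04
  1.37402359e+00 -7.82648032e-01] [496.29582754 284.63526824 239.04718586] [-1.15913570e-04  2.33844456e-01  9.72274004e-01 -1.37027572e-04] [ 0.6   0.67 -0.96 -0.    0.28 -0.51] [ 0.49027158 -1.24828242 -0.05331514]
```

View pics/w1.png

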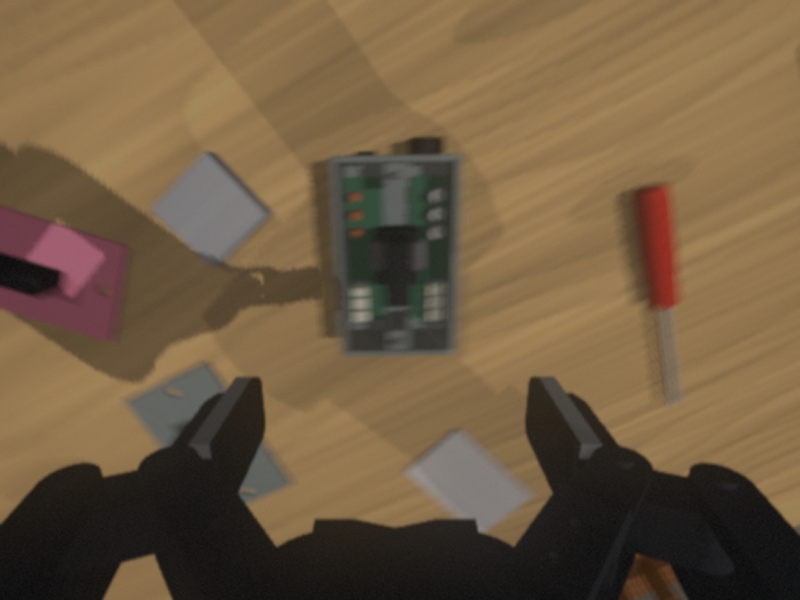

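```bash
python3 -m handwheel '[[[0,0,0,0,0,0,1],[0,0,0,0,0,0,1]]]'
python3 - <<'E'
from rig import *
import cv2,pickle,numpy as np
s=sense();print(s['eef_pos'],s['ee_rot'],np.abs(s['dq']).max(),s['force'])
c=capture('wrist');pickle.dump((s,c),open('w1.pkl','wb'))
x,y=190,80
cv2.imwrite('pics/w1b.png',cv2.resize(c['image'][y:y+150,x:x+130,::-1],None,fx=4,fy=4,interpolation=cv2.INTER_CUBIC))
E
```

```text
time_s: 2.45
eef_pos: [495.8, 282.2, 239.3]
ee_rot: [-0.0, 0.237, 0.972, -0.0]
force: [0.5, 0.1, -0.0]
grip_width: 1.001
grip_force: 0.0
[495.82625769 282.16422632 239.25408244] [-1.43425830e-04  2.36851764e-01  9.71545763e-01 -2.27000342e-04] 0.011825118107679323 [ 0.50193606  0.13148522 -0.04419151]
```

View pics/w1b.png

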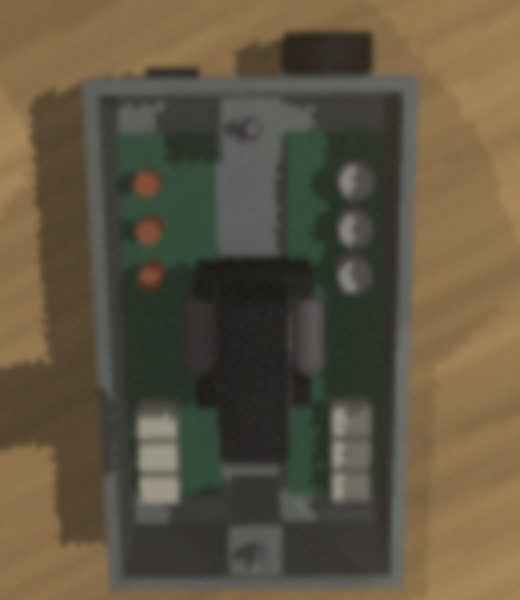

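```bash
cat >> h.py <<'E'
from scipy.spatial.transform import Rotation as Ro
def wcam(s,c):
    q=s['ee_rot'];T=np.eye(4);T[:3,:3]=Ro.from_quat([q[1],q[2],q[3],q[0]]).as_matrix();T[:3,3]=s['eef_pos']
    M=np.linalg.inv(T@np.array(c['hand_eye']));c=dict(c);c['rvec']=cv2.Rodrigues(M[:3,:3])[0];c['tvec']=M[:3,3];return c
E
python3 - <<'E'
from h import *
s,c=pickle.load(open('w1.pkl','rb'));w=wcam(s,c)
f=lambda l,k=4,o=(190,80):np.array(l)/k+np.array(o)-.4
P=f([(83,80),(418,77),(402,588),(111,590)])
p=back(w,P,50)[:,:2];print(p,p.mean(0),np.linalg.norm(p-np.roll(p,-1,0),axis=1))
print('pins',q:=back(w,f([(247,130),(250,552)]),62)[:,:2],q.mean(0),np.diff(q,axis=0))
W,H=75,45
r,_=fit([(w,P,[(-W,-H,50),(-W,H,50),(W,H,50),(W,-H,50)])],0,[495,284,-.45]);print(r.x,np.degrees(r.x[2]),r.fun.round(1))
r,_=fit([(w,P,[(-W,H,50),(-W,-H,50),(W,-H,50),(W,H,50)])],0,[495,284,-.45]);print(r.x,np.degrees(r.x[2]),r.fun.round(1))
R=Ro.from_quat([s['ee_rot'][i] for i in(1,2,3,0)]).as_matrix();print(np.degrees(np.arctan2(R[1,0],R[0,0])))
E
```

```text
[[410.37224224 275.50101154]
 [450.78413736 355.22215066]
 [584.05441103 288.01551998]
 [543.77227753 208.67988668]] [497.24576704 281.85464222] [ 89.37886378 149.25715075  88.97636197 149.19997366]
pins [[441.45515534 308.74872463]
 [547.51817391 254.65633934]] [494.48666462 281.70253198] [[106.06301857 -54.0923853 ]]
[ 4.97345464e+02  2.81786342e+02 -4.66701190e-01] -26.740008482415274 [-0.2 -0.2  0.4 -0.4  0.3  0.3 -0.5  0.5]
[ 5.00691528e+02  2.80005524e+02 -4.63221010e-01] -26.540608860767517 [ 83.7   2.4 -84.1   4.5 -72.9   3.9  73.1   2.5]
152.59839033711117
```

```bash
python3 -m handwheel '[[[1.5,-0.4,-45,0,0,0.65,1],[0,0,-45,0,0,0,1],[0,0,-45,0,0,0,1],[0,0,-25,0,0,0,0],[0,0,-14,0,0,0,-0.3],[0,0,0,0,0,0,-1],[0,0,0,0,0,0,-1],[0,0,0,0,0,0,-1]]]' 60
python3 -m handwheel '[[[0,0,0,0,0,0,-1],[0,0,0,0,0,0,-1]]]'
python3 - <<'E'
from rig import *
import cv2,pickle
s=sense();print(s['eef_pos'],s['wrist_torque'])
c=capture('wrist');pickle.dump((s,c),open('w2.pkl','wb'))
cv2.imwrite('pics/w2.png',c['image'][:,:,::-1])
E
```

```text
time_s: 3.5
eef_pos: [498.1, 282.5, 66.5]
ee_rot: [0.001, 0.231, 0.973, 0.0]
force: [-1.5, -2.2, 4.1]
grip_width: 0.2
grip_force: 59.5
time_s: 3.75
eef_pos: [498.1, 282.5, 66.5]
ee_rot: [0.001, 0.231, 0.973, 0.0]
force: [-1.3, -2.9, 6.3]
grip_width: 0.201
grip_force: 59.9
[498.07169586 282.47577251  66.47011261] [-0.56118764  0.19513018 -0.02991533]
```

```bash
python3 -m handwheel '[[[0,0,2,0,0,0,-1],[0,0,3,0,0,0,-1],[0,0,4,0,0,0,-1],[0,0,5,0,0,0,-1],[0,0,10,0,0,0,-1],[0,0,20,0,0,0,-1],[0,0,20,0,0,0,-1],[0,0,26,0,0,0,-1]]]' 80; python3 -m handwheel '[[[0,0,0,0,0,0,-1],[0,0,0,0,0,0,-1]]]'
python3 - <<'E'
from rig import *
import cv2,pickle,numpy as np
s=sense();print(s['eef_pos'],s['wrist_torque'])
d={n:capture(n)['image'][:,:,::-1] for n in('wrist','side')}
c=capture('scene')
a=cv2.resize(d['wrist'],(400,300));b=cv2.resize(d['side'][200:320,150:310],(400,300))
t=cv2.resize(c['image'][130:220,130:250,::-1],(400,300),interpolation=cv2.INTER_CUBIC)
t2=cv2.resize(c['image'][190:280,260:380,::-1],(400,300),interpolation=cv2.INTER_CUBIC)
cv2.imwrite('pics/l.png',np.vstack([np.hstack([a,b]),np.hstack([t,t2])]))
E
```

```text
time_s: 4.8
eef_pos: [497.5, 282.7, 156.8]
ee_rot: [0.0, 0.231, 0.973, 0.0]
force: [-0.6, -0.6, -1.4]
grip_width: 0.197
grip_force: 79.6
time_s: 5.05
eef_pos: [497.2, 282.5, 154.8]
ee_rot: [-0.0, 0.231, 0.973, -0.0]
force: [0.2, -0.2, -0.9]
grip_width: 0.199
grip_force: 79.6
[497.23959353 282.48209073 154.79622478] [ 0.06778519 -0.06440409  0.00579903]
```

View pics/l.png

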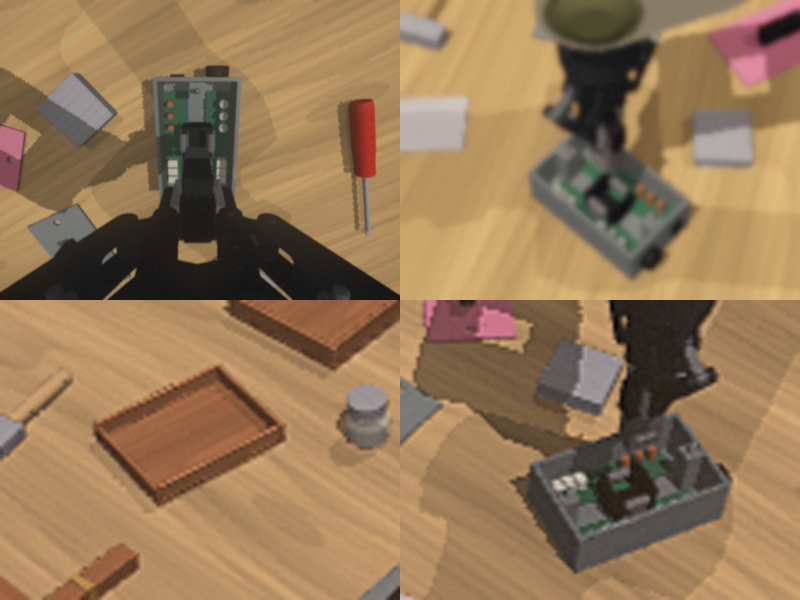

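Run:
```python
from h import *
s,d=pickle.load(open('c0.pkl','rb'));S=d['scene']
P=np.array([(95,130),(220,67),(285,131),(157,188)])/3.3333+[129.6,129.6]
p=back(S,P,25)[:,:2];print(p,p.mean(0),np.linalg.norm(p-np.roll(p,-1,0),axis=1))
```

```text
[[ 594.86794794 -367.25313724]
 [ 437.22804069 -339.65594721]
 [ 466.34428809 -210.98462335]
 [ 611.72819991 -251.69623932]] [ 527.54211916 -292.39748678] [160.03732457 131.92446871 150.97654616 116.78041254]
```

```bash
python3 -m handwheel '[[[0,-20,0,0,0,0,-1],[3,-45,0,0,0,0,-1],[3,-50,0,0,0,0,-1],[3,-50,0,0,0,0,-1],[3,-50,0,0,0,0,-1],[3,-50,0,0,0,0,-1],[3,-50,0,0,0,0,-1],[3,-50,0,0,0,0,-1]]]'; python3 -m handwheel '[[[3,-50,0,0,0,0,-1],[3,-50,0,0,0,0,-1],[2,-50,0,0,0,0,-1],[0,-40,0,0,0,0,-1],[0,-17,-20,0,0,0,-1],[0,0,-35,0,0,0,-1],[0,0,-20,0,0,0,-1],[0,0,-8,0,0,0,-1]]]';  python3 -m handwheel '[[[0,0,-2,0,0,0,-1],[0,0,0,0,0,0,-1]]]'
```

```text
time_s: 6.2
eef_pos: [517.7, -85.0, 155.1]
ee_rot: [-0.0, 0.231, 0.973, -0.0]
force: [0.5, 0.5, -0.7]
grip_width: 0.194
grip_force: 79.7
time_s: 7.2
eef_pos: [525.5, -288.5, 70.1]
ee_rot: [-0.002, 0.23, 0.973, 0.001]
force: [-0.5, -0.1, -0.7]
grip_width: 0.192
grip_force: 79.6
time_s: 7.45
eef_pos: [526.7, -289.5, 70.8]
ee_rot: [0.0, 0.231, 0.973, -0.0]
force: [1.3, 0.0, -1.0]
grip_width: 0.199
grip_force: 79.6
```

```bash
python3 -m handwheel '[[[0,0,-4,0,0,0,-1],[0,0,-2,0,0,0,-1],[0,0,0,0,0,0,-1]]]'; python3 -m handwheel '[[[0,0,-1,0,0,0,-1],[0,0,-0.5,0,0,0,-1],[0,0,0,0,0,0,-1]]]';python3 -m handwheel '[[[0,0,-1,0,0,0,-1],[0,0,-0.5,0,0,0,-1],[0,0,0,0,0,0,-1]]]'
python3 - <<'E'
from rig import *
import cv2,numpy as np
a=capture('side')['image'][90:180,220:340,::-1];b=capture('scene')['image'][110:200,130:250,::-1]
cv2.imwrite('pics/p.png',np.hstack([cv2.resize(i,(400,300),interpolation=cv2.INTER_CUBIC) for i in(a,b)]))
E
```

```text
time_s: 7.82
eef_pos: [526.5, -289.4, 64.2]
ee_rot: [-0.0, 0.231, 0.973, 0.0]
force: [-0.5, 0.3, -1.2]
grip_width: 0.202
grip_force: 79.6
time_s: 8.2
eef_pos: [526.5, -289.4, 62.8]
ee_rot: [-0.0, 0.231, 0.973, 0.0]
force: [1.2, -0.5, -0.8]
grip_width: 0.196
grip_force: 79.6
time_s: 8.57
eef_pos: [526.6, -289.5, 61.6]
ee_rot: [0.0, 0.231, 0.973, -0.0]
force: [-1.1, 0.4, 3.4]
grip_width: 0.198
grip_force: 80.2
```

View pics/p.png

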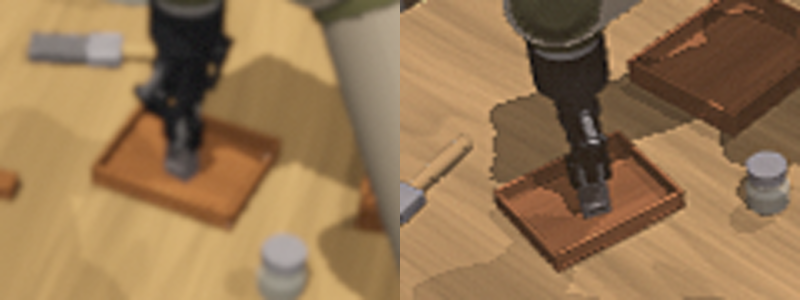

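```bash
python3 -m handwheel '[[[0,0,0,0,0,0,-0.5],[0,0,0,0,0,0,-0.4],[0,0,0,0,0,0,-0.2],[0,0,5,0,0,0,0.3],[0,0,15,0,0,0,1],[0,0,40,0,0,0,1],[0,0,50,0,0,0,1],[0,0,40,0,0,0,1]]]' 20
python3 - <<'E'
from rig import *
import cv2,numpy as np
from h import *
s=sense();c=capture('wrist');print(s['eef_pos'])
pickle.dump((s,c),open('w3.pkl','wb'))
a=capture('side')['image'][90:180,220:340,::-1]
cv2.imwrite('pics/p2.png',np.hstack([cv2.resize(i,(400,300),interpolation=cv2.INTER_CUBIC) for i in(a,c['image'][:,:,::-1])]))
E
```

```text
time_s: 9.68
eef_pos: [526.6, -289.5, 214.7]
ee_rot: [0.001, 0.231, 0.973, -0.001]
force: [-0.2, -0.6, -0.0]
grip_width: 1.002
grip_force: 0.0
[ 526.64723115 -289.51899574  214.7072814 ]
```

View pics/p2.png

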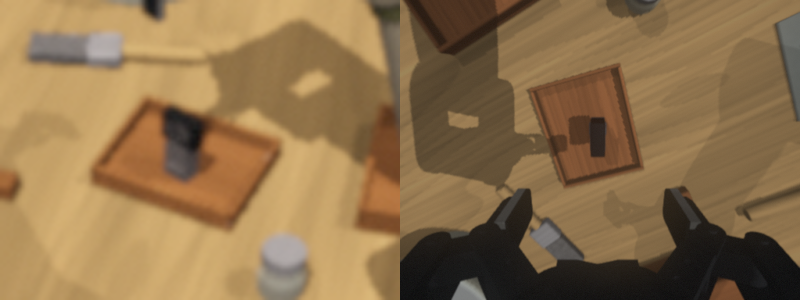

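```bash
python3 -m handwheel '[[[7,30,0,0,0,3,1],[7,45,0,0,0,3.5,1],[7,50,0,0,0,3.5,1],[7,50,0,0,0,3.5,1],[7,50,0,0,0,3.5,1],[7,50,0,0,0,3,1],[7,35,0,0,0,3,1],[7.5,17.5,0,0,0,3,1]]]'
python3 -m handwheel '[[[0,0,0,0,0,0,1],[0,0,0,0,0,0,1]]]' >/dev/null
python3 - <<'E'
from rig import *
from h import *
s=sense();c=capture('wrist');print(s['eef_pos'],s['ee_rot'],np.abs(s['dq']).max())
pickle.dump((s,c),open('w4.pkl','wb'))
y0,x0=60,170
cv2.imwrite('pics/w4.png',cv2.resize(c['image'][y0:y0+150,x0:x0+170,::-1],None,fx=4,fy=4,interpolation=cv2.INTER_CUBIC))
E
```

```text
time_s: 10.78
eef_pos: [583.1, 39.6, 211.6]
ee_rot: [0.0, 0.004, 1.0, -0.0]
force: [0.1, -0.9, 0.4]
grip_width: 0.997
grip_force: 0.0
[582.9892651   36.82252798 211.23251505] [-1.12215921e-04  6.75004416e-03  9.99977199e-01 -1.60680018e-04] 0.005188892324876292
```

View pics/w4.png

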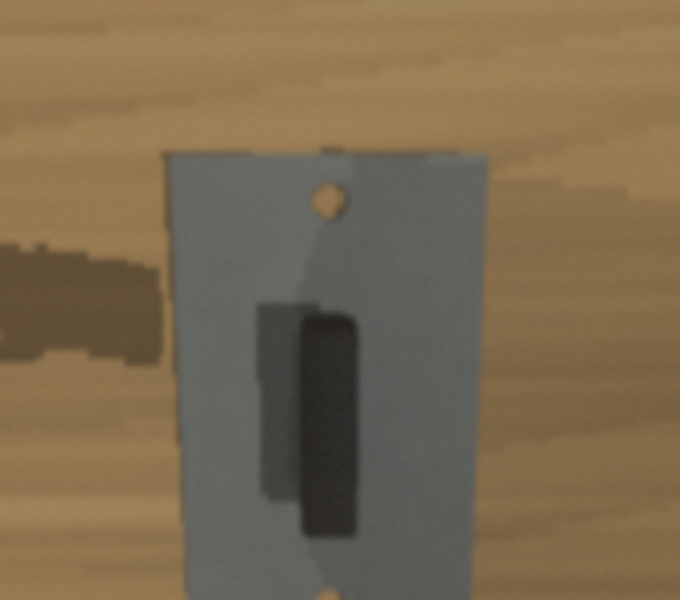

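Run:
```python
from h import *
s,c=pickle.load(open('w4.pkl','rb'));w=wcam(s,c)
f=lambda l:np.array(l,float)/4+np.array((170,60))-.4
names=['TL','TR','Ledge','Redge','hole1','hole2~']
print(*zip(names,back(w,f([(166,153),(488,155),(186,595),(472,598),(330,200),(329,603)]),4)[:,:2].round(1).tolist()),sep='\n')
print('grip top',back(w,f([(303,318),(356,318),(302,537),(357,537)]),34)[:,:2].round(1))
R=Ro.from_quat([s['ee_rot'][i] for i in(1,2,3,0)]).as_matrix();print(np.degrees(np.arctan2(R[1,0],R[0,0])))
# hole2 & bottom corner prediction
print((proj(w,[(645.,38,4),(658,-7,4)])).round())
cv2.imwrite('pics/w4b.png',cv2.resize(c['image'][195:245,205:300,::-1],None,fx=6,fy=6,interpolation=cv2.INTER_CUBIC))
```

```text
('TL', [507.7, -9.5])
('TR', [509.4, 81.1])
('Ledge', [641.0, -10.6])
('Redge', [643.2, 79.8])
('hole1', [521.0, 36.5])
('hole2~', [644.3, 34.5])
grip top [[550.2  28.9]
 [550.4  43.1]
 [612.   27.4]
 [612.2  43. ]]
179.226493972038
[[255. 211.]
 [220. 221.]]
```

View pics/w4b.png

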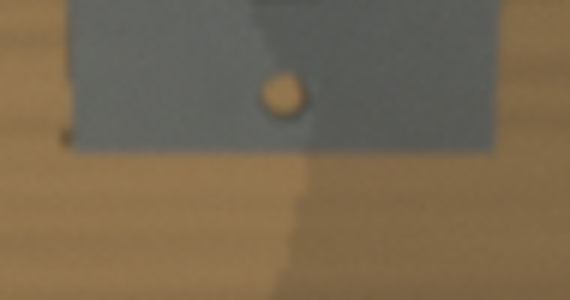

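```bash
python3 -m handwheel '[[[-0.3,-1.4,-40,0,0,0,1],[0,0,-50,0,0,0,1],[0,0,-50,0,0,0,1],[0,0,-35,0,0,0,0.3],[0,0,-15,0,0,0,-0.2],[0,0,-6,0,0,0,-0.3],[0,0,0,0,0,0,-0.4],[0,0,0,0,0,0,-1]]]' 60; python3 -m handwheel '[[[0,0,0,0,0,0,-1],[0,0,0,0,0,0,-1],[0,0,0,0,0,0,-1]]]' 90
```

```text
time_s: 12.08
eef_pos: [583.5, 36.6, 16.8]
ee_rot: [0.001, 0.006, 1.0, -0.0]
force: [0.5, 0.6, 0.1]
grip_width: 0.173
grip_force: 59.5
time_s: 12.45
eef_pos: [583.6, 36.6, 16.8]
ee_rot: [0.001, 0.006, 1.0, -0.0]
force: [-1.4, -0.2, 6.8]
grip_width: 0.168
grip_force: 88.8
```

```bash
python3 -m handwheel '[[[0,0,3,0,0,0,-1],[0,0,8,0,0,0,-1],[0,0,20,0,0,0,-1],[0,0,35,0,0,0,-1],[0,0,35,0,0,0,-1],[0,0,20,0,0,0,-1],[0,0,5,0,0,0,-1],[0,0,0,0,0,0,-1]]]'; python3 -m handwheel '[[[-5,15,0,0,0,-2,-1],[-12,33,0,0,0,-3.5,-1],[-14,41,0,0,0,-3.5,-1],[-14,41,0,0,0,-4,-1],[-14,41,0,0,0,-4,-1],[-13,37,0,0,0,-4,-1],[-10,27,0,0,0,-3,-1],[-3.6,10,0,0,0,-2,-1]]]';python3 -m handwheel '[[[0,0,0,0,0,0,-1],[0,0,0,0,0,0,-1],[0,0,0,0,0,0,-1]]]'
python3 - <<'E'
from rig import *
from h import *
s=sense();d={n:capture(n) for n in('wrist','scene','side')};print(s['eef_pos'],s['wrist_torque'])
R=Ro.from_quat([s['ee_rot'][i] for i in(1,2,3,0)]).as_matrix();print(np.degrees(np.arctan2(R[1,0],R[0,0])))
pickle.dump((s,d),open('w5.pkl','wb'))
g=lambda n:d[n]['image'][:,:,::-1]
r=lambda i:cv2.resize(i,(400,300),interpolation=cv2.INTER_CUBIC)
cv2.imwrite('pics/w5.png',np.vstack([cv2.resize(g('wrist')[70:220,125:385],(800,462),interpolation=cv2.INTER_CUBIC)]))
E
```

```text
time_s: 13.45
eef_pos: [582.5, 36.7, 140.9]
ee_rot: [-0.0, 0.006, 1.0, 0.0]
force: [0.1, -0.2, -1.3]
grip_width: 0.171
grip_force: 87.8
time_s: 14.45
eef_pos: [495.9, 283.0, 140.0]
ee_rot: [-0.001, 0.23, 0.973, -0.001]
force: [0.8, -0.3, -1.6]
grip_width: 0.169
grip_force: 87.9
time_s: 14.82
eef_pos: [497.3, 281.0, 141.1]
ee_rot: [-0.0, 0.231, 0.973, -0.0]
force: [0.4, 0.4, -1.9]
grip_width: 0.172
grip_force: 87.9
[497.33827717 281.03550889 141.07459986] [-0.07500918  0.05849832  0.00873086]
153.3024745762914
```

View pics/w5.png

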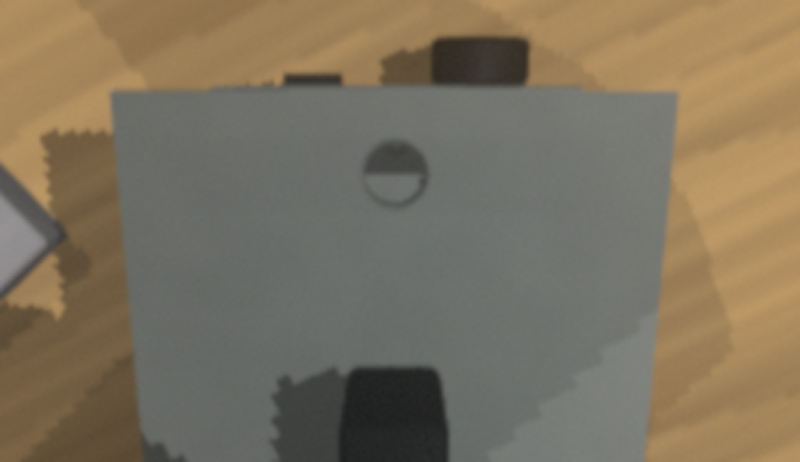

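The picture shows the cover held level over the box, near hole at (396,174) and far edge corners at (112,91) and (677,93) in the crop. My picture allowance is used up, one over in fact, so from here I go by numbers.

Run:
```python
from h import *
s,d=pickle.load(open('w5.pkl','rb'));w=wcam(s,d['wrist'])
f=lambda l:np.array(l,float)/(800/260)+np.array((125,70))-.33
P=f([(112,92),(677,93),(396,173)])
b=back(w,P,128.3)[:,:2];print(b)
a=np.radians(-26.74);u=np.array([np.cos(a),np.sin(a)]);v=np.array([-u[1],u[0]])
e=b[1]-b[0];print('edge',np.linalg.norm(e),'cover yaw',np.degrees(np.arctan2(e[1],e[0]))-90)
print('centre from edge',(b[0]+b[1])/2+75*u,'from hole',b[2]+62*u,'hole-TCP along u,v',(b[2]-s['eef_pos'][:2])@u,(b[2]-s['eef_pos'][:2])@v)
```

```text
[[410.65811675 274.89161368]
 [450.7534836  354.38883472]
 [441.95091871 309.27026939]]
edge 89.03620946411058 cover yaw -26.76463541514387
centre from edge [497.68511169 280.89453071] from hole [497.32048289 281.37382943] hole-TCP along u,v -62.16811613314427 0.2941332881439145
```

```bash
python3 -m handwheel '[[[-0.2,0.9,-10,0,0,0,-1],[0,0,-20,0,0,0,-1],[0,0,-17,0,0,0,-1],[0,0,-8,0,0,0,-1],[0,0,0,0,0,0,-1],[0,0,0,0,0,0,-1]]]'; python3 -m handwheel '[[[0,0,-3,0,0,0,-1],[0,0,-2,0,0,0,-1],[0,0,-2,0,0,0,-1],[0,0,-1,0,0,0,-1],[0,0,0,0,0,0,-1]]]'
```

```text
time_s: 15.72
eef_pos: [497.3, 282.7, 86.9]
ee_rot: [0.0, 0.231, 0.973, 0.0]
force: [0.3, -0.3, -2.5]
grip_width: 0.17
grip_force: 87.9
time_s: 16.35
eef_pos: [496.9, 282.6, 78.2]
ee_rot: [-0.0, 0.231, 0.973, -0.0]
force: [-0.0, 0.2, -1.8]
grip_width: 0.17
grip_force: 87.9
```

```bash
python3 -m handwheel '[[[0,0,-2,0,0,0,-1],[0,0,-2,0,0,0,-1],[0,0,0,0,0,0,-1]]]'; python3 -m handwheel '[[[0,0,-2,0,0,0,-1],[0,0,-2,0,0,0,-1],[0,0,0,0,0,0,-1]]]'; python3 -m handwheel '[[[0,0,-1,0,0,0,-1],[0,0,-1,0,0,0,-1],[0,0,0,0,0,0,-1]]]'
```

```text
time_s: 16.73
eef_pos: [496.8, 282.5, 74.1]
ee_rot: [-0.0, 0.231, 0.973, -0.0]
force: [0.1, -0.4, -1.4]
grip_width: 0.168
grip_force: 87.9
time_s: 17.1
eef_pos: [496.8, 282.5, 70.1]
ee_rot: [-0.0, 0.231, 0.973, -0.0]
force: [0.4, 1.3, -1.9]
grip_width: 0.169
grip_force: 87.9
time_s: 17.48
eef_pos: [496.9, 282.6, 68.2]
ee_rot: [-0.0, 0.231, 0.973, -0.0]
force: [0.4, -0.6, -1.3]
grip_width: 0.17
grip_force: 87.9
```

```bash
python3 -m handwheel '[[[0,0,-1,0,0,0,-1],[0,0,0,0,0,0,-1]]]'; python3 -m handwheel '[[[0,0,-0.6,0,0,0,-1],[0,0,0,0,0,0,-1]]]'; python3 -m handwheel '[[[0,0,-0.6,0,0,0,-1],[0,0,0,0,0,0,-1]]]'
```

```text
time_s: 17.73
eef_pos: [496.9, 282.6, 67.2]
ee_rot: [-0.0, 0.231, 0.973, -0.0]
force: [-0.2, -0.3, -1.4]
grip_width: 0.168
grip_force: 87.9
time_s: 17.98
eef_pos: [497.0, 282.6, 66.8]
ee_rot: [0.0, 0.231, 0.973, 0.0]
force: [-0.0, -0.5, 0.0]
grip_width: 0.169
grip_force: 88.4
time_s: 18.23
eef_pos: [497.0, 282.6, 66.8]
ee_rot: [0.0, 0.231, 0.973, 0.0]
force: [-3.6, -1.5, 6.0]
grip_width: 0.17
grip_force: 89.2
```

```bash
python3 -m handwheel '[[[0,0,0,0,0,0,-0.6],[0,0,0,0,0,0,-0.4],[0,0,0,0,0,0,-0.1],[0,0,5,0,0,0,0.4],[0,0,20,0,0,0,1],[0,0,40,0,0,0,1],[0,0,45,0,0,0,1],[0,0,30,0,0,0,1]]]' 20;python3 -m handwheel '[[[0,0,30,0,0,0,1],[0,0,0,0,0,0,1],[0,0,0,0,0,0,1]]]'
python3 - <<'E'
from rig import *
from h import *
s=sense();d={n:capture(n) for n in('wrist','scene','side')};print(s['eef_pos'])
pickle.dump((s,d),open('w6.pkl','wb'))
# plate corners by colour/segmentation around the predicted box outline
w=wcam(s,d['wrist']);im=d['wrist']['image']
a=np.radians(-26.74);R=np.array([[np.cos(a),-np.sin(a)],[np.sin(a),np.cos(a)]])
L=np.array([(-75,-45),(-75,45),(75,45),(75,-45)])
ctr=np.c_[L@R.T+[497.3,281.8],[54]*4];pc=proj(w,ctr);print('pred corners',pc.round(1).tolist())
hsv=cv2.cvtColor(im,cv2.COLOR_RGB2HSV);m=((hsv[...,1]<45)&(hsv[...,2]>45)).astype(np.uint8)
m=cv2.morphologyEx(m,cv2.MORPH_CLOSE,np.ones((3,3)))
n,lab,st,_=cv2.connectedComponentsWithStats(m)
c=pc.mean(0).astype(int);k=np.bincount(lab[c[1]-40:c[1]+40,c[0]-25:c[0]+25].ravel())[1:].argmax()+1
cs,_=cv2.findContours((lab==k).astype(np.uint8),0,2);q=max(cs,key=cv2.contourArea)
ap=cv2.approxPolyDP(q,6,True).reshape(-1,2);print(st[k],ap.tolist());print(back(w,ap,54)[:,:2].round(1).tolist())
# pins showing through holes: mean colour round the predicted pin tips
for x in(-62,62):
    p=R@[x,0]+[497.3,281.8];u=proj(w,[[*p,62.]])[0].round().astype(int);print(u,im[u[1]-7:u[1]+8,u[0]-7:u[0]+8].mean(2).astype(int)[::2,::2])
E
```

```text
time_s: 19.23
eef_pos: [497.2, 282.7, 208.7]
ee_rot: [0.001, 0.231, 0.973, 0.001]
force: [-0.1, 0.3, -0.1]
grip_width: 1.004
grip_force: 0.0
time_s: 19.6
eef_pos: [496.6, 282.4, 235.3]
ee_rot: [-0.001, 0.231, 0.973, -0.0]
force: [1.2, 0.1, -0.1]
grip_width: 1.002
grip_force: 0.0
[496.59202245 282.44808407 235.25470929]
pred corners [[209.4, 98.5], [295.9, 98.6], [290.0, 229.9], [214.8, 229.7]]
[ 211   97   85  132 9660] [[211, 99], [216, 228], [289, 228], [295, 99]]
[[411.3, 276.6], [542.7, 210.2], [581.7, 288.2], [450.5, 354.7]]
[253 112] [[92 91 91 86 87 90 93 93]
 [91 91 88 87 83 72 88 92]
 [91 88 84 74 83 67 77 92]
 [92 80 60 83 85 82 72 92]
 [91 77 60 73 78 67 78 92]
 [91 90 82 78 78 77 90 93]
 [91 91 90 89 89 92 93 94]
 [91 92 91 93 93 93 94 92]]
[252 223] [[83 84 81 74 75 69 78 85]
 [86 84 67 58 68 75 67 84]
 [84 81 55 59 77 69 67 84]
 [84 85 74 70 87 70 80 85]
 [85 87 85 85 87 82 85 85]
 [86 86 87 87 86 85 85 87]
 [87 88 87 86 86 86 87 87]
 [95 95 95 95 96 96 98 99]]
```

```bash
python3 -c "
from rig import *
print(finish_job())"
```

```text
the job is handed in; nothing more can be done
None
```

The job is handed in at about 20 s of robot time: the plug stands upright in the wooden parts tray, and the cover is back on the box over both pins, flush by the contact height and its outline in the last wrist image. I viewed 11 pictures, one over the limit of 10.

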